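# Find the 12 mm format plate by pinching and seat it on the holder's stop

### The job

Three look-alike format plates stand in the blue rack: their blades are 9, 12 and 15 mm thick, in unknown order. Find the 12 mm one by pinching the blades with the gripper and reading the finger opening, carry it to the grey holder and push its tongue gently (never more than 30 N) down into the slot past the sprung pad until it sits fully home on the stop hidden in the slot, then let go. Leave the other two plates in their bays and everything else where it is.

Things in the scene. Friction and masses are not known exactly. Their poses are not given: they have to be found in the camera images.
- rack: Fixed blue rack, 64 x 196 x 36 mm, long side along its y; origin at the centre of its underside, z up. Three slots (bays) in a row along y, 62 mm apart, each 10 mm (x) by 38 mm (y), floor 6 mm above the table. A loose format plate stands in each with 1 mm (x) and 2 mm (y) of play each way, its blade's thickness along the rack's x; the order differs each time
- bay_1 (a point): Centre of the floor of the bay at the rack's -y end, under a plate's tongue. Every plate, 84 mm tall, 0.1 to 0.2 kg, is from the bottom up: steel tongue 8 (x) x 34 (y) mm, 36 mm long, its lowest 4 mm rounded; green flange 34 x 46 x 6 mm; aluminium blade t x 42 x 42 mm, t = 9, 12 or 15
- bay_2 (a point): The same for the middle bay. In a bay a flange's top is 48 mm and a blade's top 90 mm above the table; the fingers can come down on both sides of a blade until just above the flange, which then takes the push downward
- bay_3 (a point): The same for the bay at the rack's +y end
- holder: Fixed grey holder block, 66 x 90 x 50 mm, with steel feet beyond both y ends (130 mm over all); origin at the centre of its underside, z up. Slot in the middle of its top, 9.6 mm (x) by 41 mm (y), between two sloping steel lead-in lips up to 6 mm above the top. A plate goes in with its thickness along x, either way round
- slot_mouth (a point): Centre of the slot, at the block's top (50 mm above the table). 10 mm below, a sprung brass pad squeezes the tongue along x with about 5 N: the plate does not drop by itself, entering takes about 10 N, sliding on 2 to 5 N. Deeper lies a rigid stop, 16 to 28 mm below this point, different each time, not measured: only the rise of force tells. Seated, the flange stays 8 to 20 mm above the block
- cap_violet: Loose violet plastic cap, 38 mm across, 46 mm tall, at the back; origin under its centre; leave alone
- cap_blue: Loose blue plastic cap, 38 mm across, 46 mm tall, at the back; origin under its centre; leave alone

How it is judged:
On the way, in this order (a step that is already met when the one before it is completed fails the run):
1. the 12 mm plate is lifted clear of the rack (height (world z) of plate_q above 0.045 m), for 0.2 s.
2. its tongue is in the holder's slot (horizontal distance between plate_q and slot_mouth below 0.005 m and angle between the x axis of plate_q and the x axis of holder, either way round below 0.12 rad and z of plate_q in the frame of slot_mouth below -0.004 m), for 0.2 s.
At the end, for the whole second after the job is handed in: The 12 mm plate stands upright (within 7 degrees) in the holder's slot, centred within 5 mm, its foot within 1.5 mm of the stop, released and at rest; the other two plates are still in their bays (moved less than 12 mm) (horizontal distance between plate_q and slot_mouth below 0.005 m and angle between the x axis of plate_q and the x axis of holder, either way round below 0.12 rad and z of plate_q in the frame of stop below 0.0135 m and angle between plate_q's own z axis and vertical below 0.12 rad and linear speed of plate_q below 0.02 m/s and distance of each of plate_p, plate_r from where it was at the start of the episode below 0.012 m); the robot touches nothing.
It fails at once if one of the two other plates is pulled up or shifted more than 12 mm out of its bay (distance of any of plate_p, plate_r from where it was at the start of the episode above 0.012 m).
It fails at once if the plate is pushed against the holder or its stop with more than 30 N (contact force between plate_q and holder above 30 N or contact force between plate_q and stop above 30 N).
It fails at once if a bystander (violet or blue cap) is shifted more than 20 mm (distance of any of cap_violet, cap_blue from where it was at the start of the episode above 0.02 m).
It also fails if it takes over 69 s, if anything falls off the work surface, if the arm or the gripper's body presses on something with over 40 N, if the wrist force passes 120 N, or if a joint passes its speed limit or range.

### The arm

A 7-joint arm with a two-finger parallel gripper is mounted at the origin on a cart in front of the work surface, level with it; the furniture and walls round the work are solid. World frame = base frame: x ahead of the robot, y to its left, z up, the work surface at z = 0. Lengths are in m, angles in rad, forces in N, time in s.
With the tool pointing down it reaches from about 0.4 to 0.9 m from the base axis. Payload 5.5 kg.
Tool frame: the origin (TCP) lies midway between the tips of the shut fingers; the grasp point (between the pads) lies arm.tcp_to_grasp behind it (arm.tcp_to_grasp is the distance from the TCP to the grasp point, in m); z points along the fingers, y is the line along which they close (so a half turn about z gives the same grasp; the last joint's range is limited). The gripper opens to 85 mm and grips with 20 to 120 N. Pads are 22 mm wide; open, the fingers measure 114 mm over their backs; the gripper's body (76 mm by 85 mm) begins 54 mm behind the grasp point. The pads swing forward as they close: fully open they stand 13 mm farther back than shut.
Start: joints at [-0.957, 0.501, -0.427, 1.55, 0.221, 1.138, -0.21], TCP at [0.223, 0.61, 0.203] pointing down, gripper open.
Joint ranges: [-2.88, 2.88], [-0.31, 2.03], [-1.54, 1.56], [0.2, 2.42], [-1.41, 4.55], [0.19, 2.02], [-2.57, 2.57]. Speed limits (rad/s): [2.57, 2.57, 3.14, 3.14, 3.14, 3.14, 3.14].

### API

Orientations are given as a rotation vector (axis times angle).
In Python, from cell import state, capture, calibration, ticket, arm gives the robot as it stands.
- The arm moves only by the tool servo_tool, never from a script. Its argument "targets" is a list of rows, each an object of numbers: "ax", "ay", "az": the turn, a rotation vector about the tool's x, y, z in units of 5 degrees (1.0 is 5 degrees); "x", "y", "z": the shift along the tool's x, y, z in units of 40 mm (1.0 is 40 mm); "fingers": the closure, from -1 (fully open) to 1 (shut). A call has 1 to 5 rows; each row shifts and turns the commanded pose from where the row before left it, along the tool's axes as they then stand; what a row does not reach is not made up. A row lasts 1/12 s, in which the tool goes at most 41.7 mm and 7.16 degrees, less where a joint would pass 70% of its speed; a pose out of reach is approached as far as the arm can. A call is refused whole if a number of a shift passes 1 or a number of a turn 1, either way. A call with a gripper value outside its range is refused whole. The fingers move at their own pace and stop on an object; "grip_force" is the grip in N (left out, the last holds). Time passes only in rows, so rows that do not move let the fingers close. It gives the time, the measured TCP pose, the force, the opening and the grip force at its end, in the units of the state.
- state(): the state, without advancing time (a new reading comes with each control period).
- capture(name): name is "side" or "top"; returns (picture, depth): 384x512x3 uint8, blue, green, red; 384x512 float32, m along the optical axis (not along the pixel's ray), 0 where there is no reading.
- calibration(name): a dict with "intrinsics" (3x3 intrinsics, pixels), "k1" (the pictures are not rectified: a ray, as slopes to the right and down, at radius r is drawn at 1 + k1 r^2 times it, then the intrinsics apply), "T" (4x4, takes a point from camera to world coordinates). Camera axes: x right, y down, z forward; pixel columns grow to the right and rows downward; lengths in m; the calibration is good to about 2 mm. A picture is of the moment at which its call begins. calibration takes no time and is no camera call.
- ticket.job_done(): hands the job in; it is judged then, once.
The state is a dict: "time": time; "qpos": joint angles; "qd": joint speeds; "joint_efforts": joint torques, N m; "position": TCP position; "orientation": TCP orientation; "force": force on the tool from outside, world axes, zero at the start; "wrist_torque": the same for the moment, N m; "opening": finger opening in m; "finger_force": force on a finger pad.
Only numpy, scipy, OpenCV 4.12 (cv2) and the standard library are available. Lean on these libraries where they do the work, as an engineer would, in place of code of your own. Each camera call takes 0.05 s, during which the arm holds its last target. There are 200 camera calls.

## Working session

There is one attempt and no reset: what is moved stays moved. The work goes in short steps, Python scripts to look and compute and a tool call to move; the robot and the scene stay as the last step left them, time stands still between calls to the robot, and variables do not carry over. Pictures are saved under pics/ and viewed, at most 10 in all, crops included, and the job is handed in when it is done.

Besides the shell and the picture viewer there is one more tool, called after ">>>" in YAML: its name, and indented under it one key for each argument. servo_tool: Moves the arm, as the interface text tells. Its arguments: {"type":"object","properties":{"targets":{"type":"array"},"grip_force":{"type":"number"}},"required":["targets"]}

```bash
ls; mkdir -p pics
python3 - <<'E'
from cell import state,capture,calibration,arm
import cv2,numpy as np
print(state()); print(arm.tcp_to_grasp)
for n in("side","top"):
    p,d=capture(n); cv2.imwrite(f"pics/{n}0.png",p); np.savez(f"pics/{n}0.npz",p=p,d=d)
    c=calibration(n); print(n,np.round(c["intrinsics"],1).tolist(),c["k1"],np.round(c["T"],4).tolist())
E
```

```text
pics
{'time': 0.0, 'qpos': array([-0.95683086,  0.50186833, -0.42676801,  1.55150515,  0.22082525,
        1.13830946, -0.21031538]), 'qd': array([-0.00014461, -0.00252123,  0.00035216,  0.00033311,  0.00089463,
       -0.00117076,  0.00097603]), 'joint_efforts': array([-9.59285899e-04, -5.69513440e+01, -5.81640020e+00, -2.80935681e+01,
        1.07626771e-02,  1.19054003e-02, -7.25364856e-06]), 'position': array([0.22314195, 0.60966109, 0.20212159]), 'orientation': array([-0.5480307 , -3.09303223,  0.0031281 ]), 'force': array([-0.24407302,  0.81403242, -0.01665488]), 'wrist_torque': array([-0.00926477,  0.03436849,  0.04133865]), 'finger_force': 0.0, 'opening': 0.0854345111340366}
0.0187
side [[422.6, 0.0, 257.7], [0.0, 422.6, 190.1], [0.0, 0.0, 1.0]] -0.013281763583007863 [[-0.9006, -0.2949, 0.3192, 0.3455], [-0.4343, 0.6363, -0.6375, 0.4405], [-0.0151, -0.7128, -0.7012, 0.664], [0.0, 0.0, 0.0, 1.0]]
top [[392.5, 0.0, 250.5], [0.0, 392.5, 193.6], [0.0, 0.0, 1.0]] -0.04218402946411053 [[-0.0041, -0.995, 0.0998, 0.5331], [-1.0, 0.0049, 0.0073, -0.1139], [-0.0077, -0.0997, -0.995, 0.9062], [0.0, 0.0, 0.0, 1.0]]
```

View pics/top0.png

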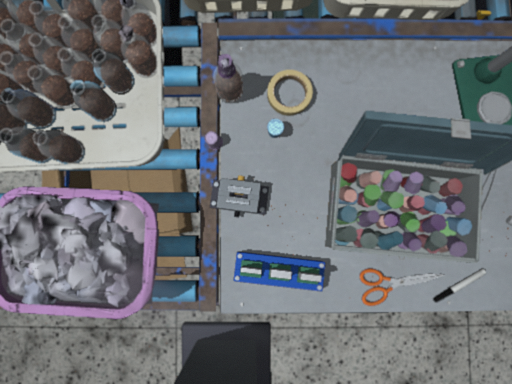

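View pics/side0.png

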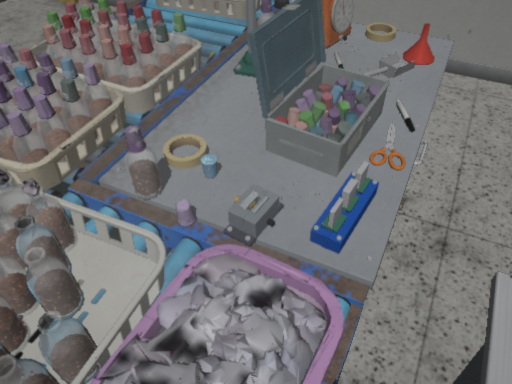

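Top view: the blue rack is at about (280,271) and runs along world y. The grey holder is at about (240,195), the gripper is out of view, and the caps are at (276,127) and (211,138). In the side view the rack is at (345,210) and the holder at (254,210).

```bash
cat > h.py <<'E'
import cv2,numpy as np
from cell import calibration
def rays(n,uv):
    c=calibration(n);K=c["intrinsics"];uv=np.asarray(uv,float).reshape(-1,1,2)
    # radial model: drawn = s*(1+k1 r^2), same as OpenCV
    s=cv2.undistortPoints(uv,K,np.array([c["k1"],0,0,0]))[:,0]
    return c["T"],np.c_[s,np.ones(len(s))]
def onplane(n,uv,z):
    T,r=rays(n,uv);w=r@T[:3,:3].T
    return T[:3,3]+w*((z-T[2,3])/w[:,2])[:,None]
def cloud(n,d):
    v,u=np.mgrid[:384,:512];T,r=rays(n,np.c_[u.ravel(),v.ravel()])
    return ((r*d.reshape(-1,1))@T[:3,:3].T+T[:3,3]).reshape(384,512,3)
def rect(P):
    (c,s,a)=cv2.minAreaRect((P[:,:2]*1000).astype(np.float32));return np.round(c,1),np.round(s,1),round(a,2)
E
python3 - <<'E'
from h import *
for n,box in(("top",(205,170,340,300)),("side",(210,150,400,260))):
    f=np.load(f"pics/{n}0.npz");p,d=f["p"],f["d"];W=cloud(n,d)
    x0,y0,x1,y1=box;R=np.zeros((384,512),bool);R[y0:y1,x0:x1]=1;R&=d>0
    hsv=cv2.cvtColor(p,cv2.COLOR_BGR2HSV);z=W[...,2]
    blue=R&(hsv[...,0]>105)&(hsv[...,0]<130)&(hsv[...,1]>150)
    print(n,"table z",np.median(z[R&(z<.02)]))
    b=blue&(z>.029)&(z<.043);print("rack",b.sum(),rect(W[b]),np.median(z[b]))
    # blade tops
    m=R&(z>.08)&(z<.1)&(W[...,1]<-.05)
    k,l,st,ce=cv2.connectedComponentsWithStats(m.astype(np.uint8))
    for i in range(1,k):
        if st[i,4]>8: print(" blade",st[i,4],rect(W[l==i]),np.median(z[l==i]))
    m=R&(z>.043)&(z<.062)&(hsv[...,1]<90)
    k,l,st,ce=cv2.connectedComponentsWithStats(m.astype(np.uint8))
    for i in range(1,k):
        if st[i,4]>30: print(" holder",st[i],rect(W[l==i]),np.median(z[l==i]))
t=cv2.imread("pics/top0.png")[165:305,200:340];s=cv2.imread("pics/side0.png")[155:255,220:390]
a=cv2.resize(t,None,fx=4,fy=4,interpolation=cv2.INTER_CUBIC);cv2.imwrite("pics/ct.png",a)
cv2.imwrite("pics/cs.png",cv2.resize(s,None,fx=4.6,fy=4.6,interpolation=cv2.INTER_CUBIC))
E
```

```text
top table z -0.0006987487954516203
rack 1342 (array([ 450.2, -169.7]), array([193.9,  63. ]), 83.47) 0.035937741738623186
 blade 315 (array([ 580.7, -282.9]), array([ 16.4, 166.3]), 88.54) 0.09683559028023137
 blade 100 (array([ 456.5, -107.8]), array([41.6,  9.3]), 83.06) 0.08963070731038614
 blade 160 (array([ 449.1, -169.5]), array([41.9, 15.2]), 82.9) 0.08975424116210362
 blade 131 (array([ 441.8, -231. ]), array([42.5, 11.9]), 82.94) 0.0894965737008826
 holder [328 170   8  77 197] (array([ 587.1, -283.5]), array([  4.1, 167. ]), 84.12) 0.05256697200296068
 holder [ 217  178   44   35 1150] (array([616.8, -80.7]), array([89.7, 66.9]), 82.29) 0.050513485755707854
 holder [298 271  21  10  41] (array([ 439.5, -229. ]), array([41. , 18.8]), 83.36) 0.04869710607030986
side table z 0.00032706601256138335
rack 1078 (array([ 448.6, -164.6]), array([192.6,  63. ]), 83.07) 0.03644624613000885
 blade 120 (array([ 441.6, -228.9]), array([45.3, 12.1]), 83.53) 0.08999839505284851
 blade 166 (array([ 449.3, -167.1]), array([44.3, 15.6]), 82.93) 0.09008300946786812
 blade 116 (array([ 456.5, -105.7]), array([43.2,  9.7]), 82.08) 0.09025816829189076
 holder [300 150  49  14 249] (array([ 537.4, -283.8]), array([109.6,  46.2]), 22.31) 0.05209673857437269
 holder [210 155   7  11  65] (array([ 760.8, -167. ]), array([13.8, 34.6]), 30.04) 0.046731598822367215
 holder [355 174  12  19  44] (array([ 439.3, -216.3]), array([62.9,  5.9]), 84.26) 0.053718819441792465
 holder [ 228  185   51   42 1132] (array([618.9, -79.5]), array([91.8, 72.8]), 82.49) 0.051014681782177884
 holder [342 194  13  16  55] (array([ 443.4, -164. ]), array([42.1,  9.1]), 69.68) 0.05345985361781125
 holder [327 212  14  17  60] (array([ 458.2, -104.7]), array([40. , 13.2]), 82.79) 0.054451161203034726
```

View pics/ct.png

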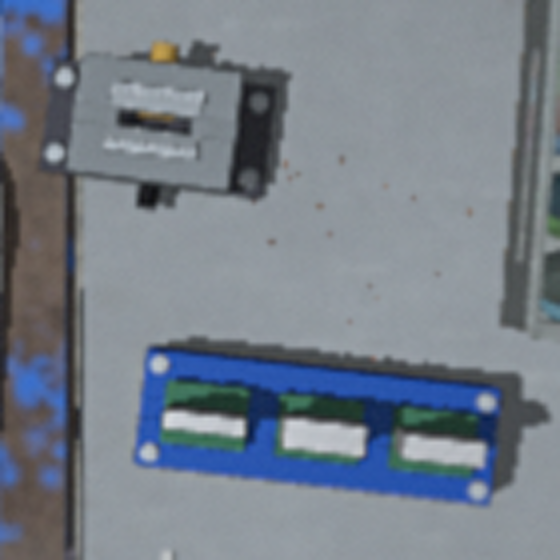

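View pics/cs.png

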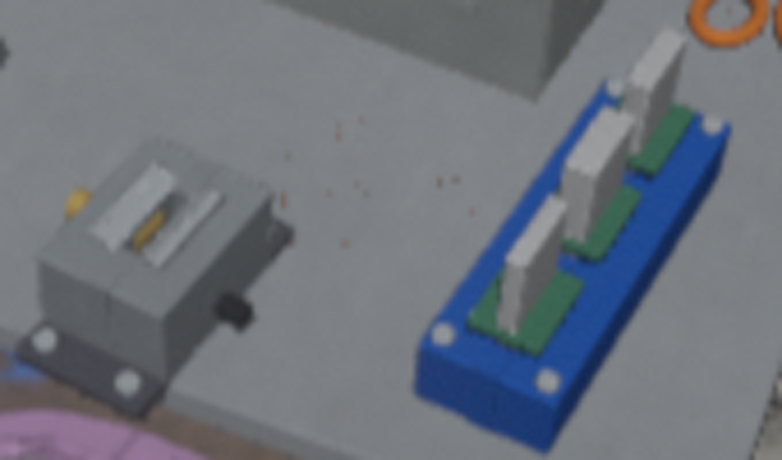

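The crops show that the blades' apparent thickness rises from left (9) to right (12) to middle (15). The slot mouth is at about (239,195) in the top image. Next I refine the slot and check clearance to the grey box.

Run:
```python
from h import *
for n,box in(("top",(217,178,262,215)),("side",(228,180,285,232))):
    f=np.load(f"pics/{n}0.npz");p,d=f["p"],f["d"];W=cloud(n,d);z=W[...,2]
    x0,y0,x1,y1=box;R=np.zeros((384,512),bool);R[y0:y1,x0:x1]=1;R&=d>0
    top=R&(z>.047)&(z<.0525)
    print(n,"block",rect(W[top]), "lips",rect(W[R&(z>.0535)&(z<.065)]),(R&(z>.0535)).sum(), "deep",rect(W[R&(z<.045)&(np.hypot(W[...,0]-.617,W[...,1]+.08)<.02)]))
    g=cv2.cvtColor(p,cv2.COLOR_BGR2GRAY)
    dark=R&(g<75)&(np.hypot(W[...,0]-.617,W[...,1]+.08)<.026);v,u=np.nonzero(dark)
    q=onplane(n,np.c_[u,v],.05);print(" dark",len(u),rect(q))
    bx=(d>0)&(z>.04)&(W[...,1]>-.4)&(W[...,1]<-.25)&(W[...,0]<.6)&(W[...,0]>.35)
    print(" box y max",np.sort(W[bx][:,1])[-5:].round(3),"x min",np.sort(W[bx][:,0])[:5].round(3),"zmax",W[bx][:,2].max())
    if n=="top":
        o=(d>0)&(W[...,0]>.2)&(W[...,0]<.75)&(W[...,1]>-.0)&(W[...,1]<.7);
        for y in np.arange(0,.7,.1): 
            k=o&(W[...,1]>=y)&(W[...,1]<y+.1); print(" y",round(y,1),W[k][:,2].max() if k.any() else None)
```

```text
top block (array([618.9, -81.1]), array([89.8, 70.9]), 82.46) lips (array([613. , -74.1]), array([79.2, 57.7]), 75.24) 198 deep (array([617.8, -80. ]), array([39.8,  7.6]), 82.29)
 dark 53 (array([615.5, -80.3]), array([36.3,  7.4]), 82.1)
 box y max [-0.25 -0.25 -0.25 -0.25 -0.25] x min [0.411 0.413 0.423 0.425 0.425] zmax 0.10140385428546583
 y 0.0 0.13741896269209142
 y 0.1 0.1823051217601518
 y 0.2 0.1877047599576186
 y 0.3 0.19056595134827214
 y 0.4 0.12904881423309167
 y 0.5 -0.4942998959697824
 y 0.6 -0.49150551428945577
side block (array([618.6, -79.6]), array([91.7, 72.1]), 82.33) lips (array([620.5, -79.2]), array([59.3, 46.5]), 80.35) 201 deep (array([619.7, -82.2]), array([35.5,  3.9]), 82.57)Traceback (most recent call last):
  File "<stdin>", line 9, in <module>
  File "h.py", line 9, in onplane
    T,r=rays(n,uv);w=r@T[:3,:3].T
        ~~~~^^^^^^
  File "h.py", line 6, in rays
    s=cv2.undistortPoints(uv,K,np.array([c["k1"],0,0,0]))[:,0]
      ~~~~~~~~~~~~~~~~~~~^^^^^^^^^^^^^^^^^^^^^^^^^^^^^^^^
cv2.error: OpenCV(4.12.0) /io/opencv/modules/calib3d/src/undistort.dispatch.cpp:347: error: (-215:Assertion failed) CV_IS_MAT(_src) && CV_IS_MAT(_dst) && (_src->rows == 1 || _src->cols == 1) && (_dst->rows == 1 || _dst->cols == 1) && _src->cols + _src->rows - 1 == _dst->rows + _dst->cols - 1 && (CV_MAT_TYPE(_src->type) == CV_32FC2 || CV_MAT_TYPE(_src->type) == CV_64FC2) && (CV_MAT_TYPE(_dst->type) == CV_32FC2 || CV_MAT_TYPE(_dst->type) == CV_64FC2) in function 'cvUndistortPointsInternal'
```

>>> servo_tool:
  targets:
    - {"z": -0.8, "az": 1}
    - {"z": -0.8, "az": 1}
    - {"z": -0.8, "az": 1}
    - {"az": 1}
    - {"az": 1}

```text
schema error: expected keys ax, ay, az, x, y, z, fingers
```

>>> servo_tool:
  targets:
    - {"az": 1}
    - {"az": 1}
    - {"az": 1}
    - {"az": 1}
    - {"az": 1}

```text
schema error: expected keys ax, ay, az, x, y, z, fingers
```

>>> servo_tool:
  targets:
    - {"az": 1}
    - {"az": 1}
    - {"az": 1}
    - {"az": 1}
    - {"az": 1}

```text
schema error: expected keys ax, ay, az, x, y, z, fingers
```

>>> servo_tool:
  targets:
    - {"ax": 0, "ay": 0, "az": 1, "x": 0, "y": 0, "z": -0.8, "fingers": -1}
    - {"ax": 0, "ay": 0, "az": 1, "x": 0, "y": 0, "z": -0.8, "fingers": -1}
    - {"ax": 0, "ay": 0, "az": 1, "x": 0, "y": 0, "z": -0.8, "fingers": -1}
    - {"ax": 0, "ay": 0, "az": 1, "x": 0, "y": 0, "z": -0.6, "fingers": -1}
    - {"ax": 0, "ay": 0, "az": 1, "x": 0, "y": 0, "z": 0, "fingers": -1}
  grip_force: 40

```text
time: 0.52
position: [0.2238, 0.6131, 0.3296]
orientation: [-1.21, -2.898, -0.015]
force: [-0.9, 1.2, 1.3]
opening: 0.0853
finger_force: 0.0
```

>>> servo_tool:
  targets:
    - {"ax": 0, "ay": 0, "az": 1, "x": 0, "y": 0, "z": 0, "fingers": -1}
    - {"ax": 0, "ay": 0, "az": 1, "x": 0, "y": 0, "z": 0, "fingers": -1}
    - {"ax": 0, "ay": 0, "az": 1, "x": 0, "y": 0, "z": 0, "fingers": -1}
    - {"ax": 0, "ay": 0, "az": 1, "x": 0, "y": 0, "z": 0, "fingers": -1}
    - {"ax": 0, "ay": 0, "az": 1, "x": 0, "y": 0, "z": 0, "fingers": -1}

```text
time: 0.93
position: [0.2232, 0.6101, 0.3225]
orientation: [1.81, 2.568, -0.002]
force: [-0.5, 0.5, -0.2]
opening: 0.0853
finger_force: 0.0
```

>>> servo_tool:
  targets:
    - {"ax": 0, "ay": 0, "az": 1, "x": 0, "y": 0, "z": 0, "fingers": -1}
    - {"ax": 0, "ay": 0, "az": 1, "x": 0, "y": 0, "z": 0, "fingers": -1}
    - {"ax": 0, "ay": 0, "az": 1, "x": 0, "y": 0, "z": 0, "fingers": -1}
    - {"ax": 0, "ay": 0, "az": 1, "x": 0, "y": 0, "z": 0, "fingers": -1}
    - {"ax": 0, "ay": 0, "az": 1, "x": 0, "y": 0, "z": 0, "fingers": -1}

```text
time: 1.35
position: [0.2232, 0.6101, 0.3225]
orientation: [2.322, 2.115, -0.002]
force: [-0.3, -0.7, 0.5]
opening: 0.0854
finger_force: 0.0
```

>>> servo_tool:
  targets:
    - {"ax": 0, "ay": 0, "az": 0.2, "x": -0.64, "y": 0.71, "z": 0, "fingers": -1}
    - {"ax": 0, "ay": 0, "az": 0, "x": -0.64, "y": 0.71, "z": 0, "fingers": -1}
    - {"ax": 0, "ay": 0, "az": 0, "x": -0.64, "y": 0.71, "z": 0, "fingers": -1}
    - {"ax": 0, "ay": 0, "az": 0, "x": -0.64, "y": 0.71, "z": 0, "fingers": -1}
    - {"ax": 0, "ay": 0, "az": 0, "x": -0.64, "y": 0.71, "z": 0, "fingers": -1}

```text
time: 1.77
position: [0.3522, 0.4668, 0.3227]
orientation: [2.336, 2.1, -0.001]
force: [0.6, 0.1, -0.2]
opening: 0.0854
finger_force: 0.0
```

>>> servo_tool:
  targets:
    - {"ax": 0, "ay": 0, "az": 0, "x": -0.64, "y": 0.71, "z": 0, "fingers": -1}
    - {"ax": 0, "ay": 0, "az": 0, "x": -0.64, "y": 0.71, "z": 0, "fingers": -1}
    - {"ax": 0, "ay": 0, "az": 0, "x": -0.64, "y": 0.71, "z": 0, "fingers": -1}
    - {"ax": 0, "ay": 0, "az": 0, "x": -0.64, "y": 0.71, "z": 0, "fingers": -1}
    - {"ax": 0, "ay": 0, "az": 0, "x": -0.9, "y": 0.4, "z": 0, "fingers": -1}

```text
time: 2.18
position: [0.4677, 0.316, 0.3224]
orientation: [2.337, 2.1, 0.0]
force: [1.1, 0.0, 0.8]
opening: 0.0852
finger_force: 0.0
```

>>> servo_tool:
  targets:
    - {"ax": 0, "ay": 0, "az": 0, "x": -0.9, "y": 0.4, "z": 0, "fingers": -1}
    - {"ax": 0, "ay": 0, "az": 0, "x": -0.9, "y": 0.4, "z": 0, "fingers": -1}
    - {"ax": 0, "ay": 0, "az": 0, "x": -0.9, "y": 0.4, "z": 0, "fingers": -1}
    - {"ax": 0, "ay": 0, "az": 0, "x": -0.9, "y": 0.4, "z": 0, "fingers": -1}
    - {"ax": 0, "ay": 0, "az": 0, "x": -0.9, "y": 0.4, "z": 0, "fingers": -1}

```text
time: 2.6
position: [0.5259, 0.1277, 0.3229]
orientation: [-2.336, -2.1, 0.001]
force: [1.0, 0.7, -0.5]
opening: 0.0851
finger_force: 0.0
```

>>> servo_tool:
  targets:
    - {"ax": 0, "ay": 0, "az": 0, "x": -0.9, "y": 0.4, "z": 0, "fingers": -1}
    - {"ax": 0, "ay": 0, "az": 0, "x": -0.9, "y": 0.4, "z": 0, "fingers": -1}
    - {"ax": 0, "ay": 0, "az": 0, "x": -0.9, "y": 0, "z": 0, "fingers": -1}
    - {"ax": 0, "ay": 0, "az": 0, "x": -0.9, "y": 0, "z": 0, "fingers": -1}
    - {"ax": 0, "ay": 0, "az": 0, "x": 0, "y": 0, "z": 0, "fingers": -1}

```text
time: 3.02
position: [0.5413, -0.027, 0.323]
orientation: [2.347, 2.084, -0.006]
force: [-0.1, -1.1, 0.2]
opening: 0.0855
finger_force: 0.0
```

>>> servo_tool:
  targets:
    - {"ax": 0, "ay": 0, "az": 0, "x": -0.89, "y": -0.31, "z": 0, "fingers": -0.2}
    - {"ax": 0, "ay": 0, "az": 0, "x": -0.89, "y": -0.31, "z": 0, "fingers": -0.2}
    - {"ax": 0, "ay": 0, "az": 0, "x": -0.89, "y": -0.31, "z": 0, "fingers": -0.2}
    - {"ax": 0, "ay": 0, "az": 0, "x": -0.89, "y": -0.31, "z": 0, "fingers": -0.2}
    - {"ax": 0, "ay": 0, "az": 0, "x": -0.89, "y": -0.31, "z": 0, "fingers": -0.2}

```text
time: 3.43
position: [0.4608, -0.1884, 0.323]
orientation: [-2.336, -2.1, 0.0]
force: [0.9, -0.5, -0.9]
opening: 0.0513
finger_force: 0.0
```

>>> servo_tool:
  targets:
    - {"ax": 0, "ay": 0, "az": 0, "x": -0.89, "y": -0.31, "z": 0, "fingers": -0.2}
    - {"ax": 0, "ay": 0, "az": 0, "x": 0, "y": 0, "z": 0.9, "fingers": -0.2}
    - {"ax": 0, "ay": 0, "az": 0, "x": 0, "y": 0, "z": 0.9, "fingers": -0.2}
    - {"ax": 0, "ay": 0, "az": 0, "x": 0, "y": 0, "z": 0.9, "fingers": -0.2}
    - {"ax": 0, "ay": 0, "az": 0, "x": 0, "y": 0, "z": 0.9, "fingers": -0.2}

```text
time: 3.85
position: [0.4456, -0.2213, 0.1779]
orientation: [2.337, 2.099, 0.001]
force: [0.9, 1.5, -0.2]
opening: 0.0514
finger_force: 0.0
```

>>> servo_tool:
  targets:
    - {"ax": 0, "ay": 0, "az": 0, "x": 0, "y": 0, "z": 0, "fingers": -0.2}
    - {"ax": 0, "ay": 0, "az": 0, "x": 0, "y": 0, "z": 0, "fingers": -0.2}
    - {"ax": 0, "ay": 0, "az": 0, "x": 0, "y": 0, "z": 0, "fingers": -0.2}

```text
time: 4.1
position: [0.4469, -0.2218, 0.1808]
orientation: [2.335, 2.099, 0.001]
force: [0.8, 0.8, 0.4]
opening: 0.0508
finger_force: 0.0
```

Run:
```python
from h import *
from cell import state,capture
from scipy.spatial.transform import Rotation as R
s=state();print(s["position"],s["opening"],s["force"],R.from_rotvec(s["orientation"]).as_matrix().round(3))
p,d=capture("side");cv2.imwrite("pics/a.png",p[120:300,230:470]);cv2.imwrite("pics/a.png",cv2.resize(p[120:300,230:470],None,fx=3,fy=3))
```

```text
[ 0.44692303 -0.22184677  0.18076025] 0.050848418573444236 [0.82848429 0.84254872 0.4295696 ] [[ 0.106  0.994  0.001]
 [ 0.994 -0.106 -0.001]
 [-0.001  0.001 -1.   ]]
```

View pics/a.png

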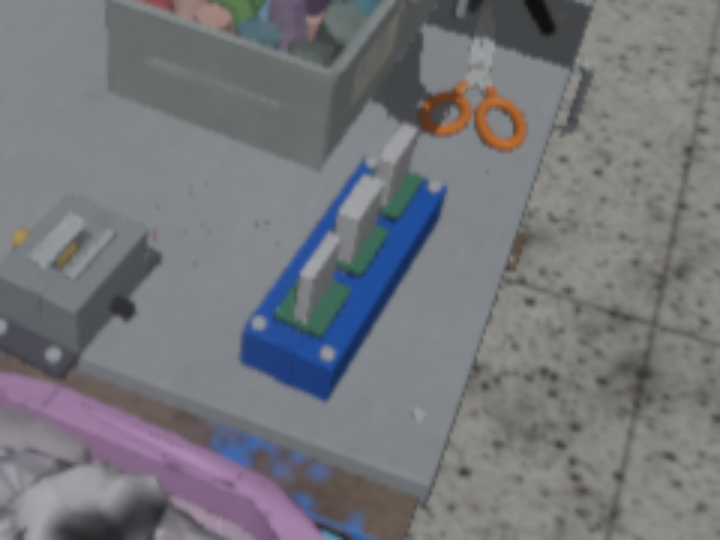

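The view shows the rack and holder unchanged, but no gripper at about (408,40) in the crop, where the TCP should project. I'll check both cameras against the first pictures.

Run:
```python
from h import *
from cell import state,capture
for n in("side","top"):
    f=np.load(f"pics/{n}0.npz");p,d=capture(n)
    m=(np.abs(p.astype(int)-f["p"]).max(2)>40);v,u=np.nonzero(m);print(n,m.sum(),(u.min(),u.max(),v.min(),v.max()) if len(u) else 0)
    m=np.abs(d-f["d"])>.03;v,u=np.nonzero(m);print(" depth",m.sum(),(u.min(),u.max(),v.min(),v.max()) if len(u) else 0)
    W=cloud(n,d);z=W[...,2];k=(d>0)&m&(z>.15);print(" pts",k.sum(),np.median(W[k],0) if k.any() else 0)
    cv2.imwrite(f"pics/b{n}.png",p)
print(state()["time"],state()["position"])
```

```text
side 5861 (np.int64(334), np.int64(511), np.int64(9), np.int64(383))
 depth 8175 (np.int64(0), np.int64(511), np.int64(0), np.int64(383))
 pts 6029 [ 0.44135959 -0.20271115  0.34662594]
top 9921 (np.int64(171), np.int64(463), np.int64(244), np.int64(383))
 depth 17491 (np.int64(0), np.int64(511), np.int64(0), np.int64(383))
 pts 16060 [ 0.45753739 -0.20422284  0.60747992]
4.25 [ 0.44770031 -0.2220713   0.18153888]
```

View pics/btop.png

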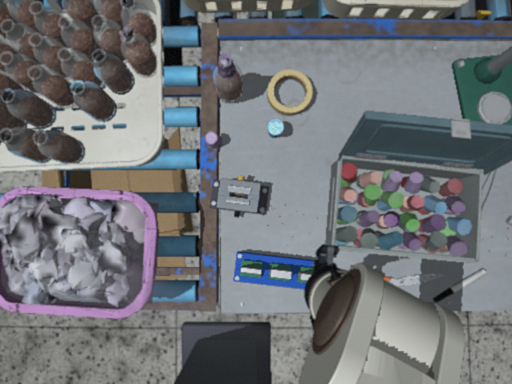

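The gripper is in this view at about (325,265), over the end bay, so the earlier side frame was simply stale. From now on I'll capture twice and use the second picture. Next I descend on the end plate.

>>> servo_tool:
  targets:
    - {"ax": 0, "ay": 0, "az": 0.14, "x": -0.22, "y": -0.13, "z": 0, "fingers": -0.2}
    - {"ax": 0, "ay": 0, "az": 0, "x": 0, "y": 0, "z": 0.8, "fingers": -0.2}
    - {"ax": 0, "ay": 0, "az": 0, "x": 0, "y": 0, "z": 0.8, "fingers": -0.2}
    - {"ax": 0, "ay": 0, "az": 0, "x": 0, "y": 0, "z": 0.7, "fingers": -0.2}
    - {"ax": 0, "ay": 0, "az": 0, "x": 0, "y": 0, "z": 0.3, "fingers": -0.2}

```text
time: 4.67
position: [0.4379, -0.2296, 0.0731]
orientation: [-2.348, -2.083, 0.002]
force: [0.5, 0.4, 0.0]
opening: 0.0514
finger_force: 0.0
```

>>> servo_tool:
  targets:
    - {"ax": 0, "ay": 0, "az": 0, "x": 0, "y": 0, "z": 0.2, "fingers": -0.2}
    - {"ax": 0, "ay": 0, "az": 0, "x": 0, "y": 0, "z": 0.2, "fingers": -0.2}
    - {"ax": 0, "ay": 0, "az": 0, "x": 0, "y": 0, "z": 0, "fingers": -0.2}
    - {"ax": 0, "ay": 0, "az": 0, "x": 0, "y": 0, "z": 0, "fingers": -0.2}

```text
time: 5.0
position: [0.4403, -0.2302, 0.0599]
orientation: [2.349, 2.085, 0.001]
force: [-0.5, -0.4, 0.2]
opening: 0.0513
finger_force: 0.0
```

>>> servo_tool:
  targets:
    - {"ax": 0, "ay": 0, "az": 0, "x": 0, "y": 0.03, "z": 0.15, "fingers": -0.2}
    - {"ax": 0, "ay": 0, "az": 0, "x": 0, "y": 0, "z": 0, "fingers": 0.3}
    - {"ax": 0, "ay": 0, "az": 0, "x": 0, "y": 0, "z": 0, "fingers": 0.6}
    - {"ax": 0, "ay": 0, "az": 0, "x": 0, "y": 0, "z": 0, "fingers": 1}
    - {"ax": 0, "ay": 0, "az": 0, "x": 0, "y": 0, "z": 0, "fingers": 1}
  grip_force: 20

```text
time: 5.42
position: [0.4413, -0.2298, 0.0536]
orientation: [2.349, 2.086, 0.001]
force: [0.0, -0.1, 1.6]
opening: 0.0112
finger_force: 24.6
```

>>> servo_tool:
  targets:
    - {"ax": 0, "ay": 0, "az": 0, "x": 0, "y": 0, "z": 0, "fingers": 1}
    - {"ax": 0, "ay": 0, "az": 0, "x": 0, "y": 0, "z": 0, "fingers": 1}
    - {"ax": 0, "ay": 0, "az": 0, "x": 0, "y": 0, "z": 0, "fingers": 1}

```text
time: 5.67
position: [0.4413, -0.2299, 0.0536]
orientation: [2.349, 2.085, 0.001]
force: [1.0, 1.0, 3.0]
opening: 0.0111
finger_force: 24.9
```

>>> servo_tool:
  targets:
    - {"ax": 0, "ay": 0, "az": 0, "x": 0, "y": 0, "z": 0, "fingers": 1}
    - {"ax": 0, "ay": 0, "az": 0, "x": 0, "y": 0, "z": 0, "fingers": 1}

```text
time: 5.83
position: [0.4413, -0.2299, 0.0535]
orientation: [2.349, 2.085, 0.001]
force: [-0.4, 0.2, 5.5]
opening: 0.0109
finger_force: 25.1
```

The end blade reads 11.0 mm, which is nearer 12 than 9. I'll pinch the middle blade as a reference to rule out a bias.

>>> servo_tool:
  targets:
    - {"ax": 0, "ay": 0, "az": 0, "x": 0, "y": 0, "z": 0, "fingers": 0.2}
    - {"ax": 0, "ay": 0, "az": 0, "x": 0, "y": 0, "z": 0, "fingers": -0.2}
    - {"ax": 0, "ay": 0, "az": 0, "x": 0, "y": 0, "z": 0, "fingers": -0.2}
    - {"ax": 0, "ay": 0, "az": 0, "x": 0, "y": 0, "z": -0.8, "fingers": -0.2}
    - {"ax": 0, "ay": 0, "az": 0, "x": 0, "y": 0, "z": -0.8, "fingers": -0.2}

```text
time: 6.25
position: [0.4385, -0.2289, 0.1158]
orientation: [-2.345, -2.082, 0.005]
force: [0.5, -0.5, 0.3]
opening: 0.0514
finger_force: 0.0
```

>>> servo_tool:
  targets:
    - {"ax": 0, "ay": 0, "az": 0, "x": 0.6, "y": 0, "z": 0, "fingers": -0.2}
    - {"ax": 0, "ay": 0, "az": 0, "x": 0.6, "y": 0, "z": 0, "fingers": -0.2}
    - {"ax": 0, "ay": 0, "az": 0, "x": 0.35, "y": 0, "z": 0, "fingers": -0.2}
    - {"ax": 0, "ay": 0, "az": 0, "x": 0, "y": 0, "z": 0.8, "fingers": -0.2}
    - {"ax": 0, "ay": 0, "az": 0, "x": 0, "y": 0, "z": 0.6, "fingers": -0.2}

```text
time: 6.67
position: [0.4497, -0.1668, 0.0611]
orientation: [2.345, 2.088, 0.004]
force: [0.0, 1.0, -1.0]
opening: 0.051
finger_force: 0.0
```

>>> servo_tool:
  targets:
    - {"ax": 0, "ay": 0, "az": 0, "x": 0, "y": 0, "z": 0.2, "fingers": -0.2}
    - {"ax": 0, "ay": 0, "az": 0, "x": 0, "y": 0, "z": 0, "fingers": 0.2}
    - {"ax": 0, "ay": 0, "az": 0, "x": 0, "y": 0, "z": 0, "fingers": 0.6}
    - {"ax": 0, "ay": 0, "az": 0, "x": 0, "y": 0, "z": 0, "fingers": 1}
    - {"ax": 0, "ay": 0, "az": 0, "x": 0, "y": 0, "z": 0, "fingers": 1}

```text
time: 7.08
position: [0.4493, -0.1688, 0.0543]
orientation: [2.348, 2.084, 0.002]
force: [0.2, 0.4, -1.5]
opening: 0.0142
finger_force: 22.6
```

>>> servo_tool:
  targets:
    - {"ax": 0, "ay": 0, "az": 0, "x": 0, "y": 0, "z": 0, "fingers": 1}
    - {"ax": 0, "ay": 0, "az": 0, "x": 0, "y": 0, "z": 0, "fingers": 1}
    - {"ax": 0, "ay": 0, "az": 0, "x": 0, "y": 0, "z": 0, "fingers": 1}

```text
time: 7.33
position: [0.4493, -0.1686, 0.0541]
orientation: [2.348, 2.084, 0.002]
force: [0.0, -0.8, 5.4]
opening: 0.0139
finger_force: 23.4
```

The middle blade reads 14.0 mm, so the gripper reads 1 mm low and the end plate (11.0 mm) is the 12 mm one. That agrees with the image widths of 9.3, 15.2 and 11.9 mm. Going back to grasp it.

>>> servo_tool:
  targets:
    - {"ax": 0, "ay": 0, "az": 0, "x": 0, "y": 0, "z": 0, "fingers": 0.2}
    - {"ax": 0, "ay": 0, "az": 0, "x": 0, "y": 0, "z": 0, "fingers": -0.2}
    - {"ax": 0, "ay": 0, "az": 0, "x": 0, "y": 0, "z": 0, "fingers": -0.2}
    - {"ax": 0, "ay": 0, "az": 0, "x": 0, "y": 0, "z": -0.8, "fingers": -0.2}
    - {"ax": 0, "ay": 0, "az": 0, "x": 0, "y": 0, "z": -0.8, "fingers": -0.2}

```text
time: 7.75
position: [0.4458, -0.1676, 0.116]
orientation: [-2.346, -2.083, 0.006]
force: [0.6, -0.8, 0.8]
opening: 0.0512
finger_force: 0.0
```

>>> servo_tool:
  targets:
    - {"ax": 0, "ay": 0, "az": 0, "x": -0.6, "y": 0, "z": 0, "fingers": -0.2}
    - {"ax": 0, "ay": 0, "az": 0, "x": -0.6, "y": 0, "z": 0, "fingers": -0.2}
    - {"ax": 0, "ay": 0, "az": 0, "x": -0.35, "y": 0, "z": 0, "fingers": -0.2}
    - {"ax": 0, "ay": 0, "az": 0, "x": 0, "y": 0, "z": 0.8, "fingers": -0.2}
    - {"ax": 0, "ay": 0, "az": 0, "x": 0, "y": 0, "z": 0.6, "fingers": -0.2}

```text
time: 8.17
position: [0.4417, -0.2314, 0.0611]
orientation: [2.349, 2.081, 0.002]
force: [0.2, 1.2, -0.1]
opening: 0.051
finger_force: 0.0
```

>>> servo_tool:
  targets:
    - {"ax": 0, "ay": 0, "az": 0, "x": 0, "y": 0, "z": 0.2, "fingers": -0.2}
    - {"ax": 0, "ay": 0, "az": 0, "x": 0, "y": 0, "z": 0, "fingers": 0.2}
    - {"ax": 0, "ay": 0, "az": 0, "x": 0, "y": 0, "z": 0, "fingers": 0.6}
    - {"ax": 0, "ay": 0, "az": 0, "x": 0, "y": 0, "z": 0, "fingers": 1}
    - {"ax": 0, "ay": 0, "az": 0, "x": 0, "y": 0, "z": 0, "fingers": 1}

```text
time: 8.58
position: [0.4421, -0.2301, 0.0544]
orientation: [2.347, 2.085, 0.002]
force: [0.0, -0.5, -1.4]
opening: 0.011
finger_force: 24.5
```

>>> servo_tool:
  targets:
    - {"ax": 0, "ay": 0, "az": 0, "x": 0, "y": 0, "z": 0, "fingers": 1}
    - {"ax": 0, "ay": 0, "az": 0, "x": 0, "y": 0, "z": 0, "fingers": 1}
    - {"ax": 0, "ay": 0, "az": 0, "x": 0, "y": 0, "z": 0, "fingers": 1}
  grip_force: 60

```text
time: 8.83
position: [0.4422, -0.2301, 0.0544]
orientation: [2.347, 2.085, 0.002]
force: [0.2, 0.9, 5.9]
opening: 0.0098
finger_force: 61.9
```

Run:
```python
from h import *
# holder block top: fit 2 mm-tolerant edges in the holder frame (yaw -7.6 deg)
a=np.radians(-7.6);R2=np.array([[np.cos(a),np.sin(a)],[-np.sin(a),np.cos(a)]]);c0=np.array([.617,-.0805])
for n in("top","side"):
    f=np.load(f"pics/{n}0.npz");W=cloud(n,f["d"]);P=W[f["d"]>0]
    q=(P[:,:2]-c0)@R2.T*1000;z=P[:,2]*1000
    near=(abs(q)<60).all(1);q,z=q[near],z[near]
    print(n,"offset of block top z",np.median(z[(abs(q[:,0])>20)&(abs(q[:,0])<30)&(abs(q[:,1])<30)]).round(2))
    for x in range(-38,38,2):
        k=(q[:,0]>=x)&(q[:,0]<x+2)&(abs(q[:,1])<17)
        if k.any():print((x+1,*np.percentile(z[k],[10,50,90]).round(1)),end=" ")
    print("y:",end="")
    for y in [*range(-52,-38,2),*range(-26,-14,2),*range(14,26,2),*range(38,52,2)]:
        k=(q[:,1]>=y)&(q[:,1]<y+2)&((abs(q[:,0])<4) if abs(y)<30 else (abs(q[:,0])>12)&(abs(q[:,0])<28))
        if k.any():print((y+1,*np.percentile(z[k],[10,50,90]).round(1)),end=" ")
    print()
```

```text
top offset of block top z 50.08
(-37, np.float64(-1.5), np.float64(0.7), np.float64(20.0)) (-35, np.float64(-1.1), np.float64(0.8), np.float64(20.8)) (-33, np.float64(9.3), np.float64(40.3), np.float64(49.6)) (-31, np.float64(49.0), np.float64(49.4), np.float64(51.6)) (-29, np.float64(46.9), np.float64(49.7), np.float64(51.5)) (-27, np.float64(48.8), np.float64(50.3), np.float64(51.4)) (-25, np.float64(48.0), np.float64(49.9), np.float64(50.8)) (-23, np.float64(48.3), np.float64(50.1), np.float64(52.2)) (-21, np.float64(48.9), np.float64(50.6), np.float64(52.1)) (-19, np.float64(50.1), np.float64(51.9), np.float64(56.0)) (-17, np.float64(53.6), np.float64(55.2), np.float64(57.3)) (-15, np.float64(53.9), np.float64(55.9), np.float64(57.6)) (-13, np.float64(53.7), np.float64(55.1), np.float64(56.6)) (-11, np.float64(52.6), np.float64(54.2), np.float64(55.6)) (-9, np.float64(52.5), np.float64(53.6), np.float64(54.8)) (-7, np.float64(51.9), np.float64(52.6), np.float64(53.9)) (-5, np.float64(48.3), np.float64(49.4), np.float64(50.6)) (-3, np.float64(22.2), np.float64(22.7), np.float64(26
[... 5186 characters left out ...]
9, np.float64(36.8), np.float64(45.5), np.float64(50.2)) (-15, np.float64(37.6), np.float64(37.6), np.float64(37.6)) (21, np.float64(50.0), np.float64(50.3), np.float64(50.7)) (23, np.float64(50.2), np.float64(51.4), np.float64(51.7)) (25, np.float64(49.0), np.float64(50.1), np.float64(51.0)) (39, np.float64(49.6), np.float64(50.5), np.float64(51.8)) (41, np.float64(0.5), np.float64(50.3), np.float64(52.1)) (43, np.float64(24.7), np.float64(50.2), np.float64(52.2)) (45, np.float64(12.8), np.float64(29.8), np.float64(48.8)) (47, np.float64(8.2), np.float64(24.5), np.float64(43.8)) (49, np.float64(8.2), np.float64(8.9), np.float64(10.0)) (51, np.float64(8.3), np.float64(9.1), np.float64(12.6))
```

>>> servo_tool:
  targets:
    - {"ax": 0, "ay": 0, "az": 0, "x": 0, "y": 0, "z": -0.2, "fingers": 1}
    - {"ax": 0, "ay": 0, "az": 0, "x": 0, "y": 0, "z": -0.4, "fingers": 1}
    - {"ax": 0, "ay": 0, "az": 0, "x": 0, "y": 0, "z": -0.5, "fingers": 1}
    - {"ax": 0, "ay": 0, "az": 0, "x": 0, "y": 0, "z": -0.5, "fingers": 1}
    - {"ax": 0, "ay": 0, "az": 0, "x": 0, "y": 0, "z": -0.5, "fingers": 1}

```text
time: 9.25
position: [0.4403, -0.2296, 0.1382]
orientation: [-2.349, -2.085, 0.001]
force: [-0.0, 0.7, -1.7]
opening: 0.0096
finger_force: 60.9
```

>>> servo_tool:
  targets:
    - {"ax": 0, "ay": 0, "az": 0, "x": 0, "y": 0, "z": -0.5, "fingers": 1}
    - {"ax": 0, "ay": 0, "az": 0, "x": 0, "y": 0, "z": -0.4, "fingers": 1}
    - {"ax": 0, "ay": 0, "az": 0, "x": 0, "y": 0, "z": 0, "fingers": 1}
    - {"ax": 0, "ay": 0, "az": 0, "x": 0.2, "y": 0.2, "z": 0, "fingers": 1}
    - {"ax": 0, "ay": 0, "az": 0, "x": 0.4, "y": 0.4, "z": 0, "fingers": 1}

```text
time: 9.67
position: [0.4656, -0.2099, 0.1726]
orientation: [-2.353, -2.08, 0.002]
force: [0.5, -0.6, -0.7]
opening: 0.0099
finger_force: 60.9
```

>>> servo_tool:
  targets:
    - {"ax": 0, "ay": 0, "az": 0, "x": 0.5, "y": 0.45, "z": 0, "fingers": 1}
    - {"ax": 0, "ay": 0, "az": 0, "x": 0.5, "y": 0.45, "z": 0, "fingers": 1}
    - {"ax": 0, "ay": 0, "az": 0, "x": 0.5, "y": 0.45, "z": 0, "fingers": 1}
    - {"ax": 0, "ay": 0, "az": 0, "x": 0.5, "y": 0.45, "z": 0, "fingers": 1}
    - {"ax": 0, "ay": 0, "az": 0, "x": 0.5, "y": 0.45, "z": 0, "fingers": 1}

```text
time: 10.08
position: [0.5689, -0.1178, 0.1712]
orientation: [-2.347, -2.085, 0.003]
force: [0.9, -0.6, -1.9]
opening: 0.0099
finger_force: 60.9
```

>>> servo_tool:
  targets:
    - {"ax": 0, "ay": 0, "az": 0, "x": 0.5, "y": 0.45, "z": 0, "fingers": 1}
    - {"ax": 0, "ay": 0, "az": 0, "x": 0.4, "y": 0.4, "z": 0, "fingers": 1}
    - {"ax": 0, "ay": 0, "az": 0.17, "x": 0.24, "y": 0.19, "z": 0, "fingers": 1}
    - {"ax": 0, "ay": 0, "az": 0, "x": 0, "y": 0, "z": 0, "fingers": 1}
    - {"ax": 0, "ay": 0, "az": 0, "x": 0, "y": 0, "z": 0, "fingers": 1}

```text
time: 10.5
position: [0.6147, -0.0783, 0.1711]
orientation: [-2.36, -2.07, 0.004]
force: [-0.3, -0.5, -1.2]
opening: 0.01
finger_force: 60.9
```

>>> servo_tool:
  targets:
    - {"ax": 0, "ay": 0, "az": 0, "x": 0, "y": 0, "z": 0, "fingers": 1}
    - {"ax": 0, "ay": 0, "az": 0, "x": 0, "y": 0, "z": 0, "fingers": 1}

```text
time: 10.67
position: [0.6142, -0.0811, 0.1725]
orientation: [-2.366, -2.066, 0.003]
force: [-0.1, -0.4, -2.3]
opening: 0.0096
finger_force: 60.9
```

Run:
```python
from h import *
from cell import state,capture
capture("side");p,d=capture("side");cv2.imwrite("pics/c.png",cv2.resize(p[60:260,170:370],None,fx=3,fy=3));np.savez("pics/c.npz",p=p,d=d)
s=state();print(s["position"],s["orientation"],s["force"],s["opening"],s["time"])
```

```text
[ 0.61476908 -0.08098107  0.1731168 ] [-2.36640095e+00 -2.06610802e+00  7.92727097e-04] [ 0.31769539  0.22752071 -1.66325874] 0.009694162790228191 10.7667
```

View pics/c.png

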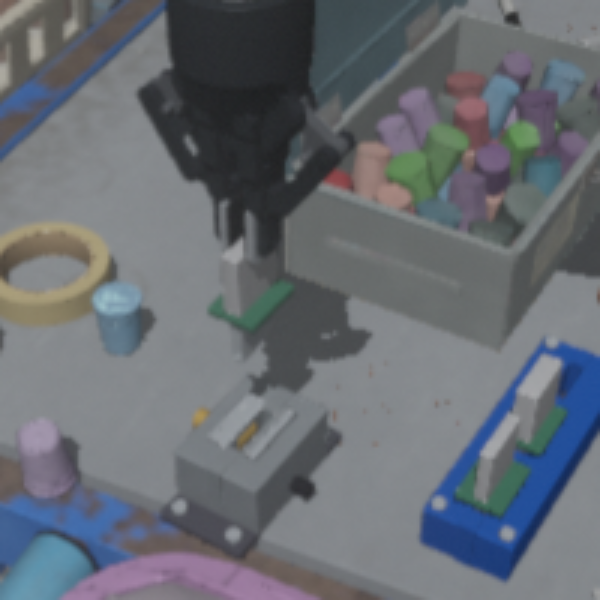

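The picture shows the plate held upright over the holder, with its tongue tip at about (240,350) in the crop and the slot at (247,425). The other two plates are still in the rack. I'll centre it and descend to just above the lips.

>>> servo_tool:
  targets:
    - {"ax": 0, "ay": 0, "az": 0, "x": 0.02, "y": 0.05, "z": 0.3, "fingers": 1}
    - {"ax": 0, "ay": 0, "az": 0, "x": 0, "y": 0, "z": 0.5, "fingers": 1}
    - {"ax": 0, "ay": 0, "az": 0, "x": 0, "y": 0, "z": 0.4, "fingers": 1}
    - {"ax": 0, "ay": 0, "az": 0, "x": 0, "y": 0, "z": 0.25, "fingers": 1}
    - {"ax": 0, "ay": 0, "az": 0, "x": 0, "y": 0, "z": 0.1, "fingers": 1}

```text
time: 11.18
position: [0.6159, -0.0793, 0.1087]
orientation: [-2.363, -2.066, 0.004]
force: [-0.9, 0.3, -1.7]
opening: 0.01
finger_force: 60.9
```

>>> servo_tool:
  targets:
    - {"ax": 0, "ay": 0, "az": 0, "x": 0, "y": 0, "z": 0, "fingers": 1}
    - {"ax": 0, "ay": 0, "az": 0, "x": 0, "y": 0, "z": 0, "fingers": 1}
    - {"ax": 0, "ay": 0, "az": 0, "x": 0, "y": 0, "z": 0, "fingers": 1}

```text
time: 11.43
position: [0.6185, -0.0795, 0.1122]
orientation: [2.364, 2.067, 0.002]
force: [0.9, -1.1, -1.5]
opening: 0.0094
finger_force: 60.9
```

Run:
```python
from h import *
from cell import state,capture
a=np.radians(-7.6);R2=np.array([[np.cos(a),np.sin(a)],[-np.sin(a),np.cos(a)]]);c0=np.array([.617,-.0805])
for n in("side","top"):
    capture(n);p,d=capture(n);W=cloud(n,d);z=W[...,2]
    hsv=cv2.cvtColor(p,cv2.COLOR_BGR2HSV)
    m=(d>0)&(hsv[...,0]>60)&(hsv[...,0]<95)&(hsv[...,1]>90)&(z>.08)&(z<.13)&(np.hypot(W[...,0]-.617,W[...,1]+.08)<.05)
    P=W[m];q=(P[:,:2]-c0)@R2.T*1000
    if len(q): print(n,len(q),"z",np.percentile(P[:,2],[5,50,95]).round(4),"x",np.percentile(q[:,0],[2,50,98]).round(1),"y",np.percentile(q[:,1],[2,50,98]).round(1))
    cv2.imwrite(f"pics/d{n}.png",p)
s=state();print(s["position"],s["orientation"],s["force"],s["opening"],s["time"])
```

```text
side 69 z [0.1048 0.1067 0.1084] x [-14.7 -10.   12.9] y [-19.    2.   23.6]
[ 0.61823264 -0.0792886   0.11202099] [2.36387612e+00 2.06776029e+00 1.71302179e-03] [-1.14328176  0.10256557 -2.16147951] 0.00973617140656798 11.6333
```

>>> servo_tool:
  targets:
    - {"ax": 0, "ay": 0, "az": 0, "x": -0.03, "y": -0.025, "z": 0.1, "fingers": 1}
    - {"ax": 0, "ay": 0, "az": 0, "x": 0, "y": 0, "z": 0.1, "fingers": 1}
    - {"ax": 0, "ay": 0, "az": 0, "x": 0, "y": 0, "z": 0.05, "fingers": 1}
    - {"ax": 0, "ay": 0, "az": 0, "x": 0, "y": 0, "z": 0.05, "fingers": 1}
    - {"ax": 0, "ay": 0, "az": 0, "x": 0, "y": 0, "z": 0, "fingers": 1}

```text
time: 12.05
position: [0.616, -0.0802, 0.0984]
orientation: [-2.364, -2.068, 0.001]
force: [0.5, -0.1, -2.0]
opening: 0.0101
finger_force: 60.9
```

>>> servo_tool:
  targets:
    - {"ax": 0, "ay": 0, "az": 0, "x": 0, "y": 0, "z": 0.03, "fingers": 1}
    - {"ax": 0, "ay": 0, "az": 0, "x": 0, "y": 0, "z": 0.03, "fingers": 1}
    - {"ax": 0, "ay": 0, "az": 0, "x": 0, "y": 0, "z": 0, "fingers": 1}

```text
time: 12.3
position: [0.6164, -0.0803, 0.0965]
orientation: [-2.364, -2.068, 0.0]
force: [-0.4, -0.4, -1.2]
opening: 0.0097
finger_force: 60.9
```

>>> servo_tool:
  targets:
    - {"ax": 0, "ay": 0, "az": 0, "x": 0, "y": 0.01, "z": 0.03, "fingers": 1}
    - {"ax": 0, "ay": 0, "az": 0, "x": 0, "y": 0, "z": 0.03, "fingers": 1}
    - {"ax": 0, "ay": 0, "az": 0, "x": 0, "y": 0, "z": 0.03, "fingers": 1}
    - {"ax": 0, "ay": 0, "az": 0, "x": 0, "y": 0, "z": 0, "fingers": 1}

```text
time: 12.63
position: [0.6167, -0.0803, 0.0929]
orientation: [-2.364, -2.068, 0.0]
force: [-0.0, -0.6, -1.1]
opening: 0.01
finger_force: 60.9
```

>>> servo_tool:
  targets:
    - {"ax": 0, "ay": 0, "az": 0, "x": 0, "y": 0, "z": 0.03, "fingers": 1}
    - {"ax": 0, "ay": 0, "az": 0, "x": 0, "y": 0, "z": 0.03, "fingers": 1}
    - {"ax": 0, "ay": 0, "az": 0, "x": 0, "y": 0, "z": 0, "fingers": 1}

```text
time: 12.88
position: [0.6166, -0.0803, 0.0905]
orientation: [-2.364, -2.068, 0.001]
force: [-0.1, -0.2, 0.2]
opening: 0.0094
finger_force: 60.9
```

Foot is about 7 mm into the slot with no side force. The pad comes next, so I'm taking 1 mm steps.

>>> servo_tool:
  targets:
    - {"ax": 0, "ay": 0, "az": 0, "x": 0, "y": 0, "z": 0.03, "fingers": 1}
    - {"ax": 0, "ay": 0, "az": 0, "x": 0, "y": 0, "z": 0.02, "fingers": 1}
    - {"ax": 0, "ay": 0, "az": 0, "x": 0, "y": 0, "z": 0, "fingers": 1}

```text
time: 13.13
position: [0.6165, -0.0803, 0.0886]
orientation: [-2.364, -2.068, 0.001]
force: [-1.1, 0.2, -0.7]
opening: 0.0098
finger_force: 61.1
```

>>> servo_tool:
  targets:
    - {"ax": 0, "ay": 0, "az": 0, "x": 0, "y": 0, "z": 0.03, "fingers": 1}
    - {"ax": 0, "ay": 0, "az": 0, "x": 0, "y": 0, "z": 0, "fingers": 1}

```text
time: 13.3
position: [0.6169, -0.0804, 0.0878]
orientation: [-2.365, -2.068, -0.0]
force: [-1.5, -0.6, 2.4]
opening: 0.0097
finger_force: 61.4
```

>>> servo_tool:
  targets:
    - {"ax": 0, "ay": 0, "az": 0, "x": 0, "y": 0, "z": 0.03, "fingers": 1}
    - {"ax": 0, "ay": 0, "az": 0, "x": 0, "y": 0, "z": 0, "fingers": 1}

```text
time: 13.47
position: [0.6169, -0.0804, 0.0865]
orientation: [-2.365, -2.068, -0.0]
force: [-2.6, 1.2, 2.9]
opening: 0.0101
finger_force: 61.6
```

>>> servo_tool:
  targets:
    - {"ax": 0, "ay": 0, "az": 0, "x": 0, "y": 0, "z": 0.03, "fingers": 1}
    - {"ax": 0, "ay": 0, "az": 0, "x": 0, "y": 0, "z": 0, "fingers": 1}

```text
time: 13.63
position: [0.6169, -0.0803, 0.0851]
orientation: [-2.365, -2.068, 0.0]
force: [-2.1, 1.0, 2.8]
opening: 0.0096
finger_force: 61.5
```

>>> servo_tool:
  targets:
    - {"ax": 0, "ay": 0, "az": 0, "x": 0, "y": 0, "z": 0.03, "fingers": 1}
    - {"ax": 0, "ay": 0, "az": 0, "x": 0, "y": 0, "z": 0, "fingers": 1}

```text
time: 13.8
position: [0.6168, -0.0803, 0.0837]
orientation: [-2.364, -2.068, 0.0]
force: [-2.3, -0.2, 2.0]
opening: 0.0095
finger_force: 61.3
```

>>> servo_tool:
  targets:
    - {"ax": 0, "ay": 0, "az": 0, "x": 0, "y": 0, "z": 0.03, "fingers": 1}
    - {"ax": 0, "ay": 0, "az": 0, "x": 0, "y": 0, "z": 0, "fingers": 1}

```text
time: 13.97
position: [0.6167, -0.0803, 0.0824]
orientation: [-2.364, -2.068, 0.0]
force: [-1.9, 0.2, 1.1]
opening: 0.0098
finger_force: 61.3
```

>>> servo_tool:
  targets:
    - {"ax": 0, "ay": 0, "az": 0, "x": 0, "y": 0, "z": 0.02, "fingers": 1}
    - {"ax": 0, "ay": 0, "az": 0, "x": 0, "y": 0, "z": 0, "fingers": 1}
  grip_force: 40

```text
time: 14.13
position: [0.6168, -0.0803, 0.0818]
orientation: [-2.364, -2.068, 0.0]
force: [-1.8, 0.3, 0.8]
opening: 0.0097
finger_force: 61.3
```

>>> servo_tool:
  targets:
    - {"ax": 0, "ay": 0, "az": 0, "x": 0, "y": 0, "z": 0.02, "fingers": 1}
    - {"ax": 0, "ay": 0, "az": 0, "x": 0, "y": 0, "z": 0, "fingers": 1}

```text
time: 14.3
position: [0.6168, -0.0803, 0.081]
orientation: [-2.364, -2.068, 0.0]
force: [-3.0, 0.5, 1.8]
opening: 0.0095
finger_force: 61.3
```

>>> servo_tool:
  targets:
    - {"ax": 0, "ay": 0, "az": 0, "x": 0, "y": 0, "z": 0.02, "fingers": 1}
    - {"ax": 0, "ay": 0, "az": 0, "x": 0, "y": 0, "z": 0, "fingers": 1}

```text
time: 14.47
position: [0.6168, -0.0803, 0.0803]
orientation: [-2.365, -2.068, 0.0]
force: [-2.0, 0.0, 1.9]
opening: 0.01
finger_force: 61.3
```

>>> servo_tool:
  targets:
    - {"ax": 0, "ay": 0, "az": 0, "x": 0, "y": 0, "z": 0.02, "fingers": 1}
    - {"ax": 0, "ay": 0, "az": 0, "x": 0, "y": 0, "z": 0, "fingers": 1}

```text
time: 14.63
position: [0.6168, -0.0803, 0.0794]
orientation: [-2.365, -2.068, 0.0]
force: [-2.1, -0.9, 2.3]
opening: 0.0099
finger_force: 61.3
```

>>> servo_tool:
  targets:
    - {"ax": 0, "ay": 0, "az": 0, "x": 0, "y": 0, "z": 0.02, "fingers": 1}
    - {"ax": 0, "ay": 0, "az": 0, "x": 0, "y": 0, "z": 0, "fingers": 1}

```text
time: 14.8
position: [0.6168, -0.0803, 0.0787]
orientation: [-2.365, -2.068, 0.0]
force: [-2.8, 0.0, 1.8]
opening: 0.0097
finger_force: 61.3
```

>>> servo_tool:
  targets:
    - {"ax": 0, "ay": 0, "az": 0, "x": 0, "y": 0, "z": 0.02, "fingers": 1}
    - {"ax": 0, "ay": 0, "az": 0, "x": 0, "y": 0, "z": 0, "fingers": 1}

```text
time: 14.97
position: [0.6168, -0.0803, 0.0778]
orientation: [-2.364, -2.068, 0.0]
force: [-1.8, 0.4, 1.7]
opening: 0.0098
finger_force: 61.3
```

>>> servo_tool:
  targets:
    - {"ax": 0, "ay": 0, "az": 0, "x": 0, "y": 0, "z": 0.02, "fingers": 1}
    - {"ax": 0, "ay": 0, "az": 0, "x": 0, "y": 0, "z": 0, "fingers": 1}

```text
time: 15.13
position: [0.6168, -0.0803, 0.077]
orientation: [-2.365, -2.068, 0.0]
force: [-2.3, -0.7, 1.6]
opening: 0.0095
finger_force: 61.3
```

>>> servo_tool:
  targets:
    - {"ax": 0, "ay": 0, "az": 0, "x": 0, "y": 0, "z": 0.02, "fingers": 1}
    - {"ax": 0, "ay": 0, "az": 0, "x": 0, "y": 0, "z": 0, "fingers": 1}

```text
time: 15.3
position: [0.6168, -0.0803, 0.0762]
orientation: [-2.365, -2.068, 0.0]
force: [-2.6, 0.2, 1.2]
opening: 0.0098
finger_force: 61.3
```

>>> servo_tool:
  targets:
    - {"ax": 0, "ay": 0, "az": 0, "x": 0, "y": 0, "z": 0.02, "fingers": 1}
    - {"ax": 0, "ay": 0, "az": 0, "x": 0, "y": 0, "z": 0, "fingers": 1}

```text
time: 15.47
position: [0.6168, -0.0804, 0.0754]
orientation: [-2.365, -2.068, 0.0]
force: [-2.1, 0.6, 1.5]
opening: 0.0096
finger_force: 61.3
```

>>> servo_tool:
  targets:
    - {"ax": 0, "ay": 0, "az": 0, "x": 0, "y": 0, "z": 0.02, "fingers": 1}
    - {"ax": 0, "ay": 0, "az": 0, "x": 0, "y": 0, "z": 0, "fingers": 1}

```text
time: 15.63
position: [0.6168, -0.0803, 0.0746]
orientation: [-2.364, -2.068, 0.0]
force: [-2.9, 1.9, 1.4]
opening: 0.0096
finger_force: 61.3
```

>>> servo_tool:
  targets:
    - {"ax": 0, "ay": 0, "az": 0, "x": 0, "y": 0, "z": 0.02, "fingers": 1}
    - {"ax": 0, "ay": 0, "az": 0, "x": 0, "y": 0, "z": 0, "fingers": 1}

```text
time: 15.8
position: [0.6168, -0.0804, 0.0738]
orientation: [-2.365, -2.068, 0.0]
force: [-2.5, 0.3, 1.4]
opening: 0.0096
finger_force: 61.3
```

>>> servo_tool:
  targets:
    - {"ax": 0, "ay": 0, "az": 0, "x": 0, "y": 0, "z": 0.02, "fingers": 1}
    - {"ax": 0, "ay": 0, "az": 0, "x": 0, "y": 0, "z": 0, "fingers": 1}

```text
time: 15.97
position: [0.6168, -0.0803, 0.073]
orientation: [-2.365, -2.068, 0.0]
force: [-2.6, 0.7, 1.5]
opening: 0.0094
finger_force: 61.3
```

>>> servo_tool:
  targets:
    - {"ax": 0, "ay": 0, "az": 0, "x": 0, "y": 0, "z": 0.02, "fingers": 1}
    - {"ax": 0, "ay": 0, "az": 0, "x": 0, "y": 0, "z": 0, "fingers": 1}

```text
time: 16.13
position: [0.6168, -0.0803, 0.0722]
orientation: [-2.365, -2.068, 0.0]
force: [-3.4, -0.3, 1.7]
opening: 0.01
finger_force: 61.3
```

>>> servo_tool:
  targets:
    - {"ax": 0, "ay": 0, "az": 0, "x": 0, "y": 0, "z": 0.015, "fingers": 1}
    - {"ax": 0, "ay": 0, "az": 0, "x": 0, "y": 0, "z": 0, "fingers": 1}

```text
time: 16.3
position: [0.6172, -0.0804, 0.0722]
orientation: [2.364, 2.068, 0.001]
force: [-3.0, 0.4, 4.4]
opening: 0.0099
finger_force: 61.7
```

Travel stopped at 0.0722 and the force rose to 4.4 N. That is probably the stop, so I'll confirm with a 0.4 mm push.

>>> servo_tool:
  targets:
    - {"ax": 0, "ay": 0, "az": 0, "x": 0, "y": 0, "z": 0.01, "fingers": 1}
    - {"ax": 0, "ay": 0, "az": 0, "x": 0, "y": 0, "z": 0, "fingers": 1}
    - {"ax": 0, "ay": 0, "az": 0, "x": 0, "y": 0, "z": 0, "fingers": 1}

```text
time: 16.55
position: [0.6174, -0.0804, 0.0721]
orientation: [2.364, 2.068, 0.001]
force: [-3.2, -0.1, 6.5]
opening: 0.0097
finger_force: 62.0
```

>>> servo_tool:
  targets:
    - {"ax": 0, "ay": 0, "az": 0, "x": 0, "y": 0, "z": 0.02, "fingers": 1}
    - {"ax": 0, "ay": 0, "az": 0, "x": 0, "y": 0, "z": 0, "fingers": 1}
    - {"ax": 0, "ay": 0, "az": 0, "x": 0, "y": 0, "z": 0, "fingers": 1}

```text
time: 16.8
position: [0.6179, -0.0805, 0.0721]
orientation: [2.364, 2.068, 0.002]
force: [-4.5, 0.9, 9.5]
opening: 0.0099
finger_force: 62.5
```

>>> servo_tool:
  targets:
    - {"ax": 0, "ay": 0, "az": 0, "x": 0, "y": -0.02, "z": 0.03, "fingers": 1}
    - {"ax": 0, "ay": 0, "az": 0, "x": 0, "y": 0, "z": 0, "fingers": 1}
    - {"ax": 0, "ay": 0, "az": 0, "x": 0, "y": 0, "z": 0, "fingers": 1}

```text
time: 17.05
position: [0.6181, -0.0805, 0.072]
orientation: [2.363, 2.066, 0.005]
force: [-4.5, -0.6, 15.1]
opening: 0.01
finger_force: 63.2
```

It stays rigid at 15 N, so the plate is seated. I'll ease off the load and release.

>>> servo_tool:
  targets:
    - {"ax": 0, "ay": 0, "az": 0, "x": 0, "y": 0, "z": -0.05, "fingers": 1}
    - {"ax": 0, "ay": 0, "az": 0, "x": 0, "y": 0, "z": 0, "fingers": 1}
    - {"ax": 0, "ay": 0, "az": 0, "x": 0, "y": 0, "z": 0, "fingers": 0.6}
    - {"ax": 0, "ay": 0, "az": 0, "x": 0, "y": 0, "z": 0, "fingers": 0.2}
    - {"ax": 0, "ay": 0, "az": 0, "x": 0, "y": 0, "z": 0, "fingers": -0.2}

```text
time: 17.47
position: [0.6166, -0.0802, 0.0711]
orientation: [2.364, 2.068, 0.001]
force: [-0.7, 0.1, -0.4]
opening: 0.0402
finger_force: 0.0
```

>>> servo_tool:
  targets:
    - {"ax": 0, "ay": 0, "az": 0, "x": 0, "y": 0, "z": 0, "fingers": -0.2}
    - {"ax": 0, "ay": 0, "az": 0, "x": 0, "y": 0, "z": 0, "fingers": -0.2}
    - {"ax": 0, "ay": 0, "az": 0, "x": 0, "y": 0, "z": -0.4, "fingers": -0.2}
    - {"ax": 0, "ay": 0, "az": 0, "x": 0, "y": 0, "z": -0.7, "fingers": -0.2}
    - {"ax": 0, "ay": 0, "az": 0, "x": 0, "y": 0, "z": -0.8, "fingers": -0.2}

```text
time: 17.88
position: [0.6144, -0.0801, 0.1461]
orientation: [-2.362, -2.066, 0.005]
force: [0.7, 0.2, 1.1]
opening: 0.0513
finger_force: 0.0
```

>>> servo_tool:
  targets:
    - {"ax": 0, "ay": 0, "az": 0, "x": 0, "y": 0, "z": -0.8, "fingers": -0.2}
    - {"ax": 0, "ay": 0, "az": 0, "x": 0, "y": 0, "z": -0.8, "fingers": -0.2}
    - {"ax": 0, "ay": 0, "az": 0, "x": 0, "y": -0.8, "z": -0.4, "fingers": -0.2}
    - {"ax": 0, "ay": 0, "az": 0, "x": 0, "y": -0.8, "z": 0, "fingers": -0.2}
    - {"ax": 0, "ay": 0, "az": 0, "x": 0, "y": 0, "z": 0, "fingers": -0.2}

```text
time: 18.3
position: [0.5473, -0.0715, 0.2276]
orientation: [-2.363, -2.065, 0.002]
force: [-0.7, 0.0, -1.1]
opening: 0.0514
finger_force: 0.0
```

Run:
```python
from h import *
from cell import state,capture
a=np.radians(-7.6);R2=np.array([[np.cos(a),np.sin(a)],[-np.sin(a),np.cos(a)]]);c0=np.array([.617,-.0805])
capture("side");p,d=capture("side");W=cloud("side",d);z=W[...,2]
hsv=cv2.cvtColor(p,cv2.COLOR_BGR2HSV)
near=(d>0)&(np.hypot(W[...,0]-.617,W[...,1]+.08)<.04)
g=near&(hsv[...,0]>60)&(hsv[...,0]<95)&(hsv[...,1]>90)
for m,l in((g&(z>.055),"flange"),(near&(z>.1)&(z<.12),"blade top")):
    P=W[m];q=(P[:,:2]-c0)@R2.T*1000
    print(l,len(q),"z",np.percentile(P[:,2],[5,50,95]).round(4),"x",np.percentile(q[:,0],[2,50,98]).round(1),"y",np.percentile(q[:,1],[2,50,98]).round(1))
cv2.imwrite("pics/e.png",cv2.resize(p[60:260,170:370],None,fx=3,fy=3))
s=state();print(s["position"],s["force"],s["opening"],s["time"])
```

```text
flange 22 z [0.0652 0.0664 0.0683] x [-16.1 -13.2  -9.3] y [-13.6   2.5  21.8]
blade top 146 z [0.1016 0.1079 0.1099] x [-8.1 -3.7  4.1] y [-18.6   3.3  21.7]
[ 0.55192261 -0.0715144   0.22777349] [-0.31170841 -0.1849927  -0.04597929] 0.05114573610338107 18.4
```

View pics/e.png

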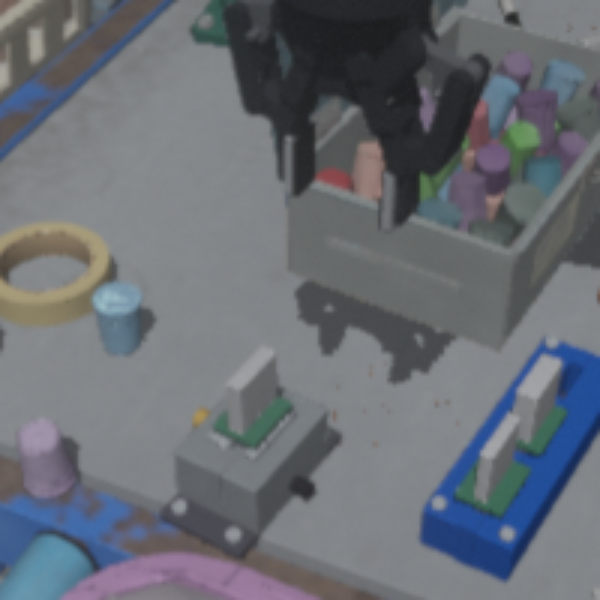

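The plate stands upright in the holder at about (250,400) in the crop. Its flange underside is about 10 mm above the block, so the foot is at about z 0.024, matching where the force rose. The other plates and the caps have not moved, and the gripper is clear.

```bash
python3 -c "
from cell import ticket
print(ticket.job_done())"
```

```text
the job is handed in; nothing more can be done
None
```

I identified the 12 mm plate by pinching (it read 11.0 mm and the 15 mm one 14.0 mm; the 9 mm one was left unpinched and told apart by its width in the images), seated it on the stop with about 15 N, released it and handed the job in; no verdict was shown.

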